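Tip the spent red caps into the yellow waste tub

TASK

The two red screw caps are spent: pick up their white tray by its upright grip with both caps in it, tip the caps out of the tray into the yellow waste tub, then set the empty tray back down level on the bench and let go. The tray of blue caps and the grey tub are not part of this job.

Things in the scene. Friction and masses are not known exactly. Their poses are not given: they have to be found in the camera images.
- tray_red_grip (a point): Grip of the white tray (180 g) holding the red caps; its twin holds blue caps. Tray 175 mm long (x), 116 wide, side and rear walls 30 high. Grip: flat upright tab at the rear (+x) end, 12 thick (x), 50 wide (y), top 82 above the underside; point at its centre, 58 above the underside. Front (-x) has no wall: floor ramps up 20 deg to a pouring lip 14 mm up, 169 mm from the point, facing the robot. z up.
- redcap0_center (a point): a ribbed red plastic screw cap, a plain solid disc shape 40 mm in diameter and 26 mm tall, about 30 g, one of two standing on the 4 mm floor of the same white tray; they slide out over its lip when it is tipped lip-down by 60 to 70 degrees. The point is the cap's centre, half-way up; z is the cap's axis.
- redcap1_center (a point): a ribbed red plastic screw cap, a plain solid disc shape 40 mm in diameter and 26 mm tall, about 30 g, one of two standing on the 4 mm floor of the same white tray; they slide out over its lip when it is tipped lip-down by 60 to 70 degrees. The point is the cap's centre, half-way up; z is the cap's axis.
- tub_yellow: the yellow open-topped waste tub, fixed to the bench: 180 by 180 mm outside (192 mm over its rim), 110 mm tall, walls 4 mm. A grey tub of the same shape stands beside it. Origin: centre of the underside, z up.
There are look-alikes about, which are no part of the job. Leave any pink look-alike of the part that bears tray_red_grip alone.

How it is judged:
By the outcome, as a careful person would: the job done as asked, in the order asked, and still so for the second after the job is handed in, with the robot touching nothing.
It also fails if it takes over 69 s, if anything falls off the work surface, if the arm or the gripper's body presses on something with over 40 N, if the wrist force passes 120 N, or if a joint passes its speed limit or range.

ROBOT

A 6-joint arm with a two-finger parallel gripper is mounted at the origin on the work surface. World frame = base frame: x ahead of the robot, y to its left, z up, the work surface at z = 0. Lengths are in m, angles in rad, forces in N, time in s.
With the tool pointing down it reaches from about 0.25 to 0.725 m from the base axis. Payload 4 kg.
Tool frame: the origin (TCP) lies on the centre line of the jaws, within the pads' length; the fingertips stand 14 mm ahead of it and the grasp point (between the pads) lies 5 mm behind it; z points along the fingers, x is the direction in which the jaws open and shut, and the axes are right-handed (so a half turn about z gives the same grasp; the last joint's range is limited). The gripper opens to 85 mm and grips with 20 to 120 N. Pads are 22 mm wide; open, the fingers measure 114 mm over their backs; the gripper's body (76 mm by 85 mm) begins 54 mm behind the grasp point. The pads swing forward as they close: fully open they stand 13 mm farther back than shut.
Start: joints at [-1.319, 0.241, 0.005, 1.335, 0, 1.571], TCP at [0.125, -0.484, 0.245] pointing down, gripper open.
Joint ranges: [-2.72, 2.72], [-1.05, 1.87], [-1.09, 1.28], [-1.99, 2.15], [-1.42, 1.44], [-3.14, 3.14]. Speed limits (rad/s): [2.79, 2.79, 3.14, 3.14, 3.14, 3.14].

INTERFACE

Orientations are given as a unit quaternion [x, y, z, w].
In Python, from workcell import bot gives the robot as it stands.
- The arm moves only by the tool play_rows, never from a script. Its argument "motion" is a list of rows, each an object with "fingers": the closure, from -1 (fully open) to 1 (shut), so that 0 is half open; "translation": the shift along the tool's x, y, z in cm, a list of three; "roll": the turn about the tool's z in degrees. A call has 1 to 20 rows; each row is the pose to reach, as a shift and turn from the pose commanded when the call began, along the tool's axes at that moment; what a row does not reach only later rows make up. A row lasts 1/12 s, in which the tool goes at most 41.7 mm and 7.16 degrees, less where a joint would pass 70% of its speed; a pose out of reach is approached as far as the arm can. A call with a gripper value outside its range is refused whole. The fingers move at their own pace and stop on an object; the grip force is fixed at half the most. Time passes only in rows, so rows that repeat a pose let the fingers close. It gives the time, the measured TCP pose, the force and the opening at its end, in the units of the state.
- bot.get_obs(): the state, without advancing time (a new reading comes with each control period).
- bot.camera(name): name is "scene" or "top" or "wrist"; returns a dict with "pixels" (420x560x3 uint8, red, green, blue), "intrinsics" (3x3 intrinsics, pixels), "world_to_cam" (4x4, takes a point from world to camera coordinates). Camera axes: x right, y down, z forward; pixel columns grow to the right and rows downward; lengths in m; the calibration is good to about 2 mm. A picture is of the moment at which its call begins. There is no depth.
- bot.job_done(): hands the job in, once; it reports no verdict.
The state is a dict: "clock": time; "joint_pos": joint angles; "joint_vel": joint speeds; "tau": joint torques, N m; "eef_pos": TCP position; "tool_rot": TCP orientation; "ft_force": force on the tool from outside, world axes, zero at the start; "ft_torque": the same for the moment, N m; "grip_width": finger opening in m.
Only numpy, scipy, OpenCV 4.12 (cv2) and the standard library are available. Lean on these libraries where they do the work, as an engineer would, in place of code of your own. Each camera call takes 0.05 s, during which the arm holds its last target. There are 200 camera calls.

## Working session

There is one attempt and no reset: what is moved stays moved. The work goes in short steps, Python scripts to look and compute and a tool call to move; the robot and the scene stay as the last step left them, time stands still between calls to the robot, and variables do not carry over. Pictures are saved under pics/ and viewed, about 8 in all and at most 12, crops included, and the job is handed in when it is done.

Besides the shell and the picture viewer there is one more tool, called after "Emit:" as name(argument=value, ...), one argument or row to a line, values as JSON. play_rows: Moves the arm, as the interface text tells. Its arguments: {"type":"object","properties":{"motion":{"type":"array","items":{"type":"object","properties":{"fingers":{"type":"number"},"translation":{"type":"array","items":{"type":"number"}},"roll":{"type":"number"}}}}},"required":["motion"]}

```bash
mkdir -p pics; cat > h.py <<'E'
from workcell import bot
import numpy as np, cv2
def shot(n,f):
    c=bot.camera(n); cv2.imwrite(f'pics/{f}.png',c['pixels'][:,:,::-1]); np.savez(f'pics/{f}.npz',**c); return c
def ray(c,u,v,z):
    K=np.array(c['intrinsics']);T=np.array(c['world_to_cam']);R=T[:3,:3];t=T[:3,3]
    o=-R.T@t; d=R.T@np.linalg.solve(K,[u,v,1]); return o+d*(z-o[2])/d[2]
def proj(c,p):
    K=np.array(c['intrinsics']);T=np.array(c['world_to_cam']); q=K@(T[:3,:3]@np.array(p)+T[:3,3]); return q[:2]/q[2]
E
python3 - <<'E'
from h import *
print(bot.get_obs())
a=shot('top','top0');b=shot('scene','sc0')
for c in(a,b):print(np.array(c['world_to_cam']).round(3),np.array(c['intrinsics']).round(0).tolist())
E
```

```text
{'clock': 0.0, 'joint_pos': array([-1.31901753e+00,  2.41387865e-01,  3.74206030e-03,  1.33519740e+00,
       -1.48664440e-05,  1.57081206e+00]), 'joint_vel': array([-5.68872593e-04,  8.08235416e-04, -7.47689558e-04,  2.45692562e-05,
       -8.42705860e-04,  8.02347769e-04]), 'tau': array([ 1.09901550e-03, -3.72320402e+01,  2.52407420e+01,  1.70290272e-02,
       -5.29603403e-05, -3.20440549e-06]), 'eef_pos': array([ 0.12441145, -0.48366145,  0.24443227]), 'tool_rot': array([ 7.90288093e-01, -6.12734594e-01, -8.13378336e-04, -6.21211106e-04]), 'ft_force': array([-0.882855  , -0.20988088,  0.02429127]), 'ft_torque': array([ 0.06963655, -0.00646611,  0.00281335]), 'grip_width': 0.08553635355212301}
[[-0.007 -1.     0.004  0.086]
 [-0.992  0.007 -0.124  0.413]
 [ 0.124 -0.005 -0.992  1.14 ]
 [ 0.     0.     0.     1.   ]] [[459.0, 0.0, 282.0], [0.0, 459.0, 212.0], [0.0, 0.0, 1.0]]
[[-0.116  0.993 -0.006 -0.039]
 [ 0.781  0.088 -0.619 -0.281]
 [-0.614 -0.076 -0.786  1.872]
 [ 0.     0.     0.     1.   ]] [[505.0, 0.0, 288.0], [0.0, 505.0, 212.0], [0.0, 0.0, 1.0]]
```

View pics/top0.png

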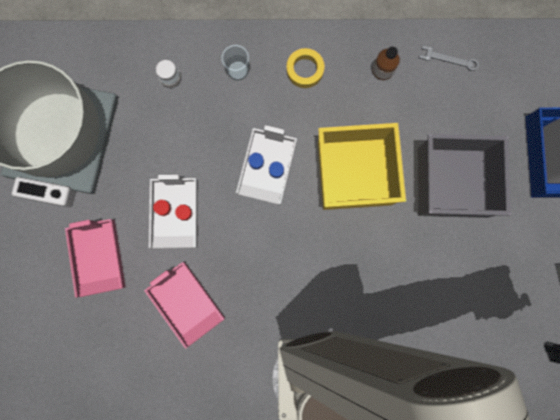

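View pics/sc0.png

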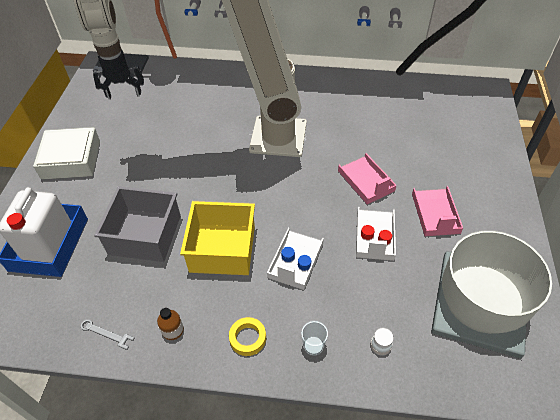

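Top view shows the red-cap tray at about (173,213) with its tab at (171,180), and the yellow tub at (361,166). The pink look-alikes are at (95,258) and (185,305). The scene view agrees: red tray (376,235), yellow tub (220,237).

```bash
python3 - <<'E'
from h import *
for f in('top0','sc0'):
    c=np.load(f'pics/{f}.npz'); im=c['pixels']; hsv=cv2.cvtColor(im,cv2.COLOR_RGB2HSV)
    H,S,V=[hsv[:,:,i].astype(int) for i in range(3)]
    red=((H<6)|(H>174))&(S>190)&(V>120); yel=(H>20)&(H<33)&(S>150)&(V>100); wh=(S<40)&(V>150)
    for n,m,z in(('red',red,.03),('yel',yel,.11),('wh',wh,.03)):
        k,l,s,ce=cv2.connectedComponentsWithStats(m.astype(np.uint8))
        for i in range(1,k):
            if s[i,4]<60: continue
            if n=='wh' and not(120<ce[i][0]<410 and 110<ce[i][1]<300): continue
            cnt=max(cv2.findContours((l==i).astype(np.uint8),0,2)[0],key=cv2.contourArea)
            box=cv2.boxPoints(cv2.minAreaRect(cnt))
            print(f,n,s[i].tolist(),ce[i].round(1),ray(c,*ce[i],z)[:2].round(3),'box',[(p.round(0).tolist(),ray(c,*p,z)[:2].round(3).tolist()) for p in box])
a=np.load('pics/top0.npz');s=np.load('pics/sc0.npz')
A=cv2.resize(a['pixels'][165:255,135:215],None,fx=6,fy=6,interpolation=2); B=cv2.resize(s['pixels'][195:275,340:410],None,fx=6,fy=6,interpolation=2)
B=cv2.copyMakeBorder(B,0,A.shape[0]-B.shape[0],0,0,0)
cv2.imwrite('pics/crop0.png',np.hstack([A[:,:,::-1],B[:,:,::-1]])[:600,:800]); print(A.shape,B.shape)
E
```

```text
top0 yel [287, 49, 37, 38, 655] [305.   66.9] [0.759 0.024] box [([282.0, 79.0], [0.728, 0.081]), ([294.0, 44.0], [0.818, 0.051]), ([328.0, 55.0], [0.788, -0.032]), ([316.0, 91.0], [0.699, -0.001])]
top0 yel [319, 124, 86, 85, 5810] [357.6 165.9] [ 0.511 -0.098] box [([317.0, 128.0], [0.604, -0.004]), ([399.0, 123.0], [0.617, -0.2]), ([404.0, 203.0], [0.422, -0.206]), ([323.0, 209.0], [0.409, -0.014])]
top0 wh [235, 125, 62, 79, 2734] [266.  166.4] [0.53  0.123] box [([234.0, 193.0], [0.46, 0.203]), ([253.0, 121.0], [0.65, 0.157]), ([299.0, 132.0], [0.619, 0.038]), ([281.0, 205.0], [0.43, 0.086])]
top0 wh [148, 174, 31, 74, 337] [156.2 197.9] [0.45  0.401] box [([126.0, 238.0], [0.349, 0.475]), ([155.0, 165.0], [0.535, 0.406]), ([179.0, 175.0], [0.509, 0.344]), ([150.0, 248.0], [0.324, 0.414])]
top0 wh [152, 177, 44, 72, 2329] [175. 216.] [0.404 0.353] box [([152.0, 177.0], [0.504, 0.413]), ([195.0, 177.0], [0.503, 0.304]), ([195.0, 248.0], [0.323, 0.301]), ([152.0, 248.0], [0.323, 0.408])]
sc0 red [7, 213, 15, 12, 138] [ 14.  218.5] [ 0.497 -0.78 ] box [([7.0, 213.0], [0.478, -0.812
[... 647 characters left out ...]
, 118.0], [0.113, -0.805]), ([12.0, 173.0], [0.376, -0.806])]
sc0 yel [180, 201, 75, 74, 4681] [218.8 237.8] [ 0.553 -0.097] box [([179.0, 272.0], [0.676, -0.183]), ([183.0, 200.0], [0.426, -0.236]), ([255.0, 204.0], [0.415, -0.013]), ([252.0, 275.0], [0.665, 0.017])]
sc0 yel [229, 317, 37, 39, 823] [247.1 336.1] [0.842 0.034] box [([229.0, 317.0], [0.795, -0.021]), ([265.0, 317.0], [0.785, 0.071]), ([265.0, 355.0], [0.885, 0.086]), ([229.0, 355.0], [0.895, -0.002])]
sc0 wh [0, 68, 560, 352, 122706] [289.6 251.4] [0.523 0.104] box [([-13.0, 386.0], [1.013, -0.608]), ([9.0, 63.0], [-0.284, -1.171]), ([581.0, 102.0], [-0.284, 1.135]), ([559.0, 425.0], [0.946, 0.8])]
(540, 480, 3) (540, 420, 3)
```

View pics/crop0.png

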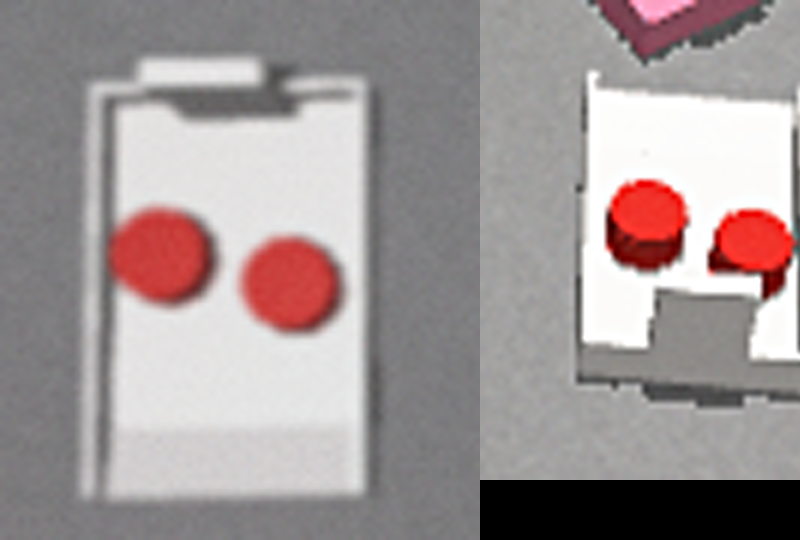

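```bash
cat >> h.py <<'E'
from scipy.spatial.transform import Rotation as Rn
def delta(p):
    o=bot.get_obs(); R=Rn.from_quat(o['tool_rot']).as_matrix(); x=R[:,0]
    return (R.T@(np.array(p)-o['eef_pos'])*100).round(2), 'tool x angle',np.degrees(np.arctan2(x[1],x[0])).round(2)
E
python3 - <<'E'
from h import *
a=np.load('pics/top0.npz')
q=lambda x,y,z:ray(a,135+x/6-.4,165+y/6-.4,z)
for n,x,y,z in(('tabL',137,72,.082),('tabR',263,72,.082),('tabtop rear',200,58,.082),('tabtop front',200,86,.082),('lipL',82,495,.022),('lipR',363,495,.022),('rearL',90,85,.03),('rearR',366,80,.03),('cap',160,255,.03),('cap',291,284,.03)): print(n,q(x,y,z).round(4))
t=(q(137,72,.082)+q(263,72,.082))/2; print(t)
print(delta([t[0],t[1],.15]))
E
```

```text
tabL [0.4942 0.3854 0.082 ]
tabR [0.4938 0.3344 0.082 ]
tabtop rear [0.4998 0.3601 0.082 ]
tabtop front [0.4882 0.3598 0.082 ]
lipL [0.326 0.42  0.022]
lipR [0.3252 0.3022 0.022 ]
rearL [0.4993 0.4192 0.03  ]
rearR [0.5007 0.3022 0.03  ]
cap [0.4263 0.3877 0.03  ]
cap [0.4136 0.3324 0.03  ]
[0.49400228 0.35992113 0.082     ]
(array([-72.48, -56.81,   9.58]), 'tool x angle', np.float64(-75.58))
```

Emit:
play_rows(
  motion=[
    {"fingers": -1,"translation": [-72.5,-56.8,5],"roll": -165.6},
    {"fingers": -1,"translation": [-72.5,-56.8,5],"roll": -165.6},
    {"fingers": -1,"translation": [-72.5,-56.8,5],"roll": -165.6},
    {"fingers": -1,"translation": [-72.5,-56.8,5],"roll": -165.6},
    {"fingers": -1,"translation": [-72.5,-56.8,5],"roll": -165.6},
    {"fingers": -1,"translation": [-72.5,-56.8,5],"roll": -165.6},
    {"fingers": -1,"translation": [-72.5,-56.8,5],"roll": -165.6},
    {"fingers": -1,"translation": [-72.5,-56.8,5],"roll": -165.6},
    {"fingers": -1,"translation": [-72.5,-56.8,5],"roll": -165.6},
    {"fingers": -1,"translation": [-72.5,-56.8,5],"roll": -165.6},
    {"fingers": -1,"translation": [-72.5,-56.8,5],"roll": -165.6},
    {"fingers": -1,"translation": [-72.5,-56.8,5],"roll": -165.6},
    {"fingers": -1,"translation": [-72.5,-56.8,5],"roll": -165.6},
    {"fingers": -1,"translation": [-72.5,-56.8,5],"roll": -165.6},
    {"fingers": -1,"translation": [-72.5,-56.8,5],"roll": -165.6},
    {"fingers": -1,"translation": [-72.5,-56.8,5],"roll": -165.6},
    {"fingers": -1,"translation": [-72.5,-56.8,5],"roll": -165.6},
    {"fingers": -1,"translation": [-72.5,-56.8,5],"roll": -165.6},
    {"fingers": -1,"translation": [-72.5,-56.8,5],"roll": -165.6},
    {"fingers": -1,"translation": [-72.5,-56.8,5],"roll": -165.6},
  ],
)

```text
clock: 1.77
eef_pos: [0.4584, 0.28, 0.1994]
tool_rot: [0.829, 0.56, -0.001, 0.0]
ft_force: [0.6, 0.5, 0.7]
grip_width: 0.0852
```

```bash
python3 - <<'E'
from h import *
o=bot.get_obs();print(o['clock'],o['eef_pos'],o['joint_pos'].round(2)); print(delta([.494,.36,.15]))
E
```

```text
1.7667 [0.45839429 0.28002072 0.19939567] [ 0.55  0.34  0.02  1.25 -0.    0.93]
(array([8.75, 0.32, 4.93]), 'tool x angle', np.float64(68.06))
```

Emit:
play_rows(
  motion=[
    {"fingers": -1,"translation": [8.75,0.3,4.0],"roll": -21.9},
    {"fingers": -1,"translation": [8.75,0.3,4.0],"roll": -21.9},
    {"fingers": -1,"translation": [8.75,0.3,4.0],"roll": -21.9},
    {"fingers": -1,"translation": [8.75,0.3,4.0],"roll": -21.9},
    {"fingers": -1,"translation": [8.75,0.3,4.0],"roll": -21.9},
    {"fingers": -1,"translation": [8.75,0.3,4.0],"roll": -21.9},
    {"fingers": -1,"translation": [8.75,0.3,4.0],"roll": -21.9},
  ],
)

```text
clock: 2.35
eef_pos: [0.4944, 0.3568, 0.1611]
tool_rot: [0.711, 0.704, 0.0, 0.0]
ft_force: [-0.2, -0.4, -0.0]
grip_width: 0.0852
```

```bash
python3 - <<'E'
from h import *
print(bot.get_obs()['eef_pos'],delta([.494,.36,.055]))
shot('wrist','w1')
E
```

```text
[0.49438606 0.35676798 0.16111859] (array([ 0.32, -0.05, 10.61]), 'tool x angle', np.float64(89.42))
```

View pics/w1.png

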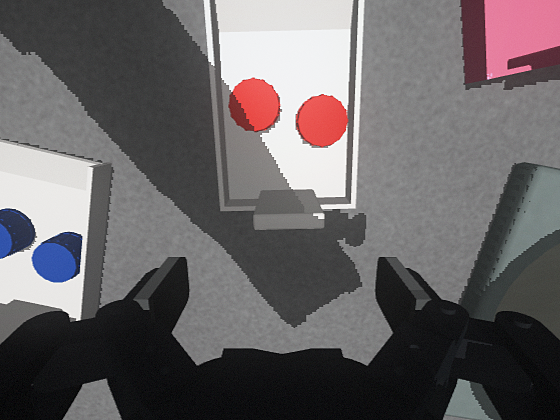

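Emit:
play_rows(
  motion=[
    {"fingers": -1,"translation": [0.3,0,3.5],"roll": -0.5},
    {"fingers": -1,"translation": [0.3,0,6.5],"roll": -0.5},
    {"fingers": -1,"translation": [0.3,0,9],"roll": -0.5},
    {"fingers": -1,"translation": [0.3,0,10.5],"roll": -0.5},
    {"fingers": -1,"translation": [0.3,0,10.8],"roll": -0.5},
    {"fingers": -1,"translation": [0.3,0,10.8],"roll": -0.5},
    {"fingers": 0.2,"translation": [0.3,0,10.8],"roll": -0.5},
    {"fingers": 0.2,"translation": [0.3,0,10.8],"roll": -0.5},
    {"fingers": 0.2,"translation": [0.3,0,10.8],"roll": -0.5},
    {"fingers": 0.2,"translation": [0.3,0,10.8],"roll": -0.5},
    {"fingers": 0.2,"translation": [0.3,0,10.8],"roll": -0.5},
    {"fingers": 0.2,"translation": [0.3,0,10.8],"roll": -0.5},
  ],
)

```text
clock: 3.4
eef_pos: [0.4958, 0.3617, 0.0544]
tool_rot: [0.707, 0.707, 0.002, 0.0]
ft_force: [0.4, -0.3, 5.3]
grip_width: 0.0495
```

Emit:
play_rows(
  motion=[
    {"fingers": 0.2,"translation": [0,0,-0.5],"roll": 0},
    {"fingers": 0.2,"translation": [0,0,-1],"roll": 0},
    {"fingers": 0.2,"translation": [0,0,-1.5],"roll": 0},
    {"fingers": 0.2,"translation": [0,0,-2],"roll": 0},
    {"fingers": 0.2,"translation": [0,0,-2],"roll": 0},
    {"fingers": 0.2,"translation": [0,0,-2],"roll": 0},
  ],
)

```text
clock: 3.9
eef_pos: [0.4946, 0.3609, 0.0725]
tool_rot: [0.707, 0.708, 0.0, 0.0]
ft_force: [-0.6, 0.3, -2.7]
grip_width: 0.049
```

```bash
python3 - <<'E'
from h import *
o=bot.get_obs(); print(o['eef_pos'],o['ft_force'],o['ft_torque'],o['joint_pos'].round(2))
s=shot('scene','sc1');w=shot('wrist','w2')
A=cv2.resize(s['pixels'][180:290,320:430],(400,400)); B=cv2.resize(w['pixels'],(400,300));B=cv2.copyMakeBorder(B,0,100,0,0,0)
cv2.imwrite('pics/v1.png',np.hstack([A,B])[:,:,::-1])
E
```

```text
[0.49462874 0.36094244 0.07248916] [-0.57799133  0.30682746 -2.69182563] [ 0.033688   -0.1857812   0.02546221] [ 0.63  0.58  0.05  1.04 -0.    0.63]
```

View pics/v1.png

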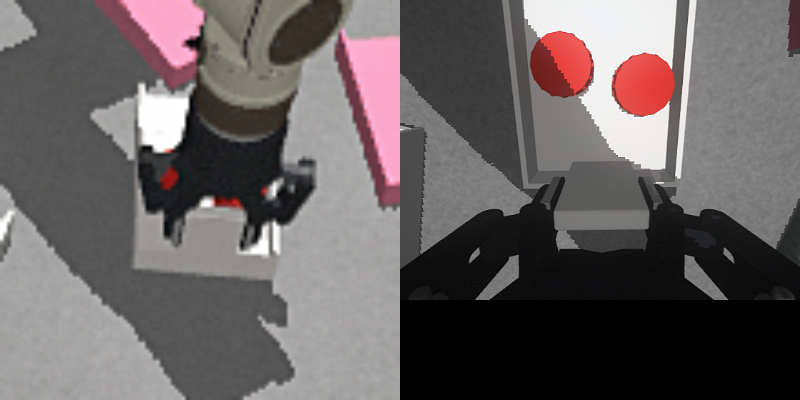

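The tray is fully lifted: wrist force is −2.7 N and the moment 0.19 N·m. The picture shows it level in the jaws with both caps in it. The tool can only roll about its vertical axis, so I will pivot the tray in the pads by pressing its front edge on the tub walls. First I bring it to the tub's +y side with the lip facing −y.

Emit:
play_rows(
  motion=[
    {"fingers": 0.2,"translation": [0,0,-2],"roll": 0},
    {"fingers": 0.2,"translation": [0,0,-5],"roll": 0},
    {"fingers": 0.2,"translation": [-0.5,0,-8],"roll": -4},
    {"fingers": 0.2,"translation": [-1.5,0,-11],"roll": -9},
    {"fingers": 0.2,"translation": [-2.5,0,-12.7],"roll": -14},
    {"fingers": 0.2,"translation": [-3.5,0,-12.7],"roll": -20},
    {"fingers": 0.2,"translation": [-5,0,-12.7],"roll": -26},
    {"fingers": 0.2,"translation": [-6.5,0,-12.7],"roll": -32},
    {"fingers": 0.2,"translation": [-8,0,-12.7],"roll": -38},
    {"fingers": 0.2,"translation": [-9.5,0,-12.7],"roll": -44},
    {"fingers": 0.2,"translation": [-11,0,-12.7],"roll": -50},
    {"fingers": 0.2,"translation": [-12.5,0,-12.7],"roll": -56},
    {"fingers": 0.2,"translation": [-14,-0.2,-12.7],"roll": -62},
    {"fingers": 0.2,"translation": [-15,-0.4,-12.7],"roll": -68},
    {"fingers": 0.2,"translation": [-16,-0.5,-12.7],"roll": -74},
    {"fingers": 0.2,"translation": [-16.5,-0.5,-12.7],"roll": -80},
    {"fingers": 0.2,"translation": [-17,-0.5,-12.7],"roll": -86},
    {"fingers": 0.2,"translation": [-17.1,-0.5,-12.7],"roll": -91},
    {"fingers": 0.2,"translation": [-17.1,-0.5,-12.7],"roll": -93.3},
    {"fingers": 0.2,"translation": [-17.1,-0.5,-12.7],"roll": -93.3},
  ],
)

```text
clock: 5.67
eef_pos: [0.4893, 0.1895, 0.1987]
tool_rot: [-0.029, 1.0, 0.0, -0.001]
ft_force: [-0.1, -0.5, -2.3]
grip_width: 0.0495
```

```bash
python3 - <<'E'
from h import *
o=bot.get_obs(); print(o['eef_pos'],o['ft_force'],o['ft_torque'],o['joint_pos'].round(2),delta([.49,.19,.115]))
s=shot('scene','sc2');w=shot('top','t2')
A=s['pixels'][130:330,150:430]; B=w['pixels'][80:280,150:430]
cv2.imwrite('pics/v2.png',cv2.resize(np.vstack([A,B]),(420,600))[:,:,::-1])
E
```

```text
[0.48926028 0.1895473  0.19874762] [-0.099626   -0.50115587 -2.32354652] [ 0.16935568 -0.03713842  0.03049928] [ 0.37  0.31 -0.02  1.24  0.   -1.26] (array([-0.09,  0.04,  8.37]), 'tool x angle', np.float64(-176.63))
```

View pics/v2.png

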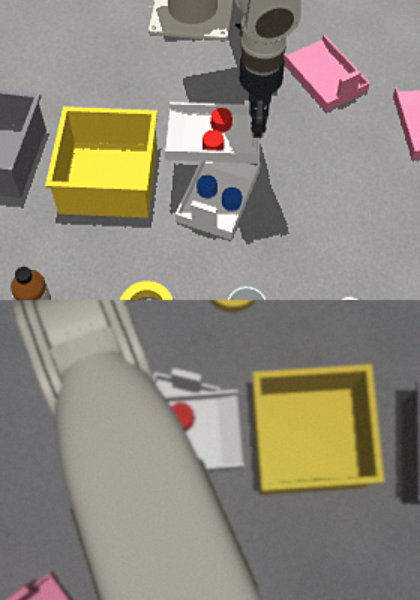

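Scene view: the level tray with both caps sits beside the tub's +y wall, lip toward the tub, over but clear of the blue tray. Now down and up to the wall.

Emit:
play_rows(
  motion=[
    {"fingers": 0.2,"translation": [0,0,1.5],"roll": 0},
    {"fingers": 0.2,"translation": [0,0,3.5],"roll": 0},
    {"fingers": 0.2,"translation": [0,0,5.5],"roll": 0},
    {"fingers": 0.2,"translation": [0,0,7.5],"roll": 0},
    {"fingers": 0.2,"translation": [0,-0.5,8.5],"roll": 0},
    {"fingers": 0.2,"translation": [0,-1.2,8.6],"roll": 0},
    {"fingers": 0.2,"translation": [0,-2,8.6],"roll": 0},
    {"fingers": 0.2,"translation": [0,-2.6,8.6],"roll": 0},
    {"fingers": 0.2,"translation": [0,-3.0,8.6],"roll": 0},
    {"fingers": 0.2,"translation": [0,-3.4,8.6],"roll": 0},
    {"fingers": 0.2,"translation": [0,-3.6,8.6],"roll": 0},
    {"fingers": 0.2,"translation": [0,-3.6,8.6],"roll": 0},
  ],
)

```text
clock: 6.77
eef_pos: [0.4923, 0.1536, 0.1139]
tool_rot: [-0.029, 1.0, 0.0, 0.001]
ft_force: [-1.1, -0.2, -2.3]
grip_width: 0.0494
```

Emit:
play_rows(
  motion=[
    {"fingers": 0.2,"translation": [0,-0.2,0],"roll": 0},
    {"fingers": 0.2,"translation": [0,-0.3,0],"roll": 0},
    {"fingers": 0.2,"translation": [0,-0.4,0],"roll": 0},
    {"fingers": 0.2,"translation": [0,-0.4,0],"roll": 0},
  ],
)

```text
clock: 7.1
eef_pos: [0.4924, 0.1529, 0.1143]
tool_rot: [-0.03, 1.0, 0.003, 0.001]
ft_force: [-1.5, 9.2, 0.9]
grip_width: 0.0493
```

Emit:
play_rows(
  motion=[
    {"fingers": 0.2,"translation": [0,-0.2,-0.6],"roll": 0},
    {"fingers": 0.2,"translation": [0,-0.4,-1.4],"roll": 0},
    {"fingers": 0.2,"translation": [0,-0.6,-2.2],"roll": 0},
    {"fingers": 0.2,"translation": [0,-0.8,-2.9],"roll": 0},
    {"fingers": 0.2,"translation": [0,-0.8,-2.9],"roll": 0},
  ],
)

```text
clock: 7.52
eef_pos: [0.4931, 0.1431, 0.1438]
tool_rot: [-0.03, 1.0, 0.002, 0.001]
ft_force: [-0.6, 7.5, -0.5]
grip_width: 0.0492
```

```bash
python3 - <<'E'
from h import *
o=bot.get_obs(); print(o['eef_pos'],o['ft_force'],o['ft_torque'])
s=shot('scene','sc3')
cv2.imwrite('pics/v3.png',cv2.resize(s['pixels'][170:320,170:370],(800,600),interpolation=2)[:,:,::-1])
E
```

```text
[0.49313568 0.14308684 0.14375127] [-0.55084568  7.5205857  -0.53082163] [ 1.59504842  0.03491634 -0.03206559]
```

View pics/v3.png

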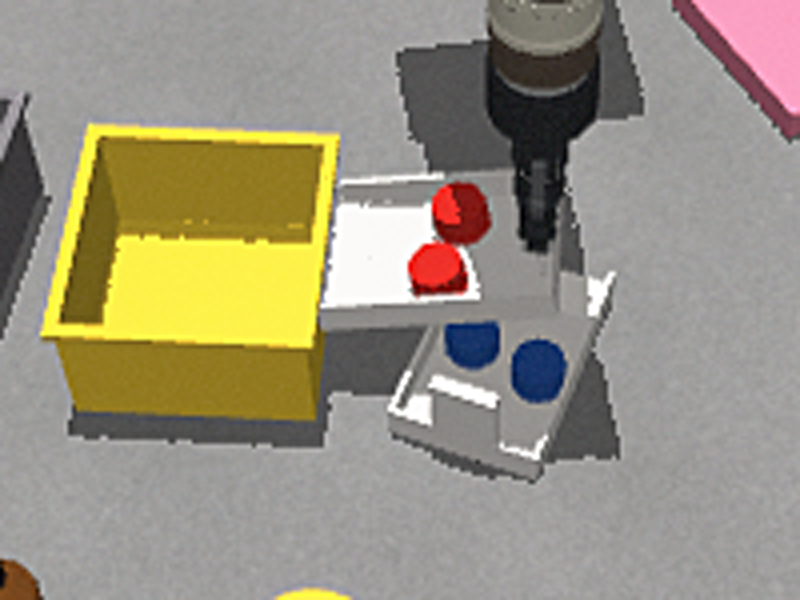

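It works: the tray pivots in the pads, with an estimated 10–12° of tilt and the caps in place. I continue to about 20°, then back off and lift over the rim.

Emit:
play_rows(
  motion=[
    {"fingers": 0.2,"translation": [0,-0.2,-0.6],"roll": 0},
    {"fingers": 0.2,"translation": [0,-0.4,-1.2],"roll": 0},
    {"fingers": 0.2,"translation": [0,-0.6,-1.8],"roll": 0},
    {"fingers": 0.2,"translation": [0,-0.9,-2.5],"roll": 0},
    {"fingers": 0.2,"translation": [0,-0.9,-2.5],"roll": 0},
    {"fingers": 0.2,"translation": [0,0.5,-2.5],"roll": 0},
    {"fingers": 0.2,"translation": [0,1.5,-2.5],"roll": 0},
    {"fingers": 0.2,"translation": [0,1.5,-3.5],"roll": 0},
    {"fingers": 0.2,"translation": [0,1.5,-5.5],"roll": 0},
    {"fingers": 0.2,"translation": [0,1.5,-7.5],"roll": 0},
    {"fingers": 0.2,"translation": [0,1.5,-8.5],"roll": 0},
    {"fingers": 0.2,"translation": [0,1.5,-8.5],"roll": 0},
    {"fingers": 0.2,"translation": [0,1.5,-8.5],"roll": 0},
  ],
)

```text
clock: 8.65
eef_pos: [0.4919, 0.1565, 0.2275]
tool_rot: [-0.029, 1.0, -0.0, 0.001]
ft_force: [-0.2, 0.7, -2.9]
grip_width: 0.0493
```

```bash
python3 - <<'E'
from h import *
o=bot.get_obs(); print(o['eef_pos'],o['ft_force'],o['ft_torque'])
print(delta([.498,-.036,.23]))
s=shot('scene','sc4')
cv2.imwrite('pics/v4.png',cv2.resize(s['pixels'][140:290,170:370],(800,600),interpolation=2)[:,:,::-1])
E
```

```text
[0.49188368 0.15647981 0.22753281] [-0.2082338   0.71974153 -2.85783108] [0.13253871 0.02398151 0.00167496]
(array([  0.51, -19.25,  -0.24]), 'tool x angle', np.float64(-176.65))
```

View pics/v4.png

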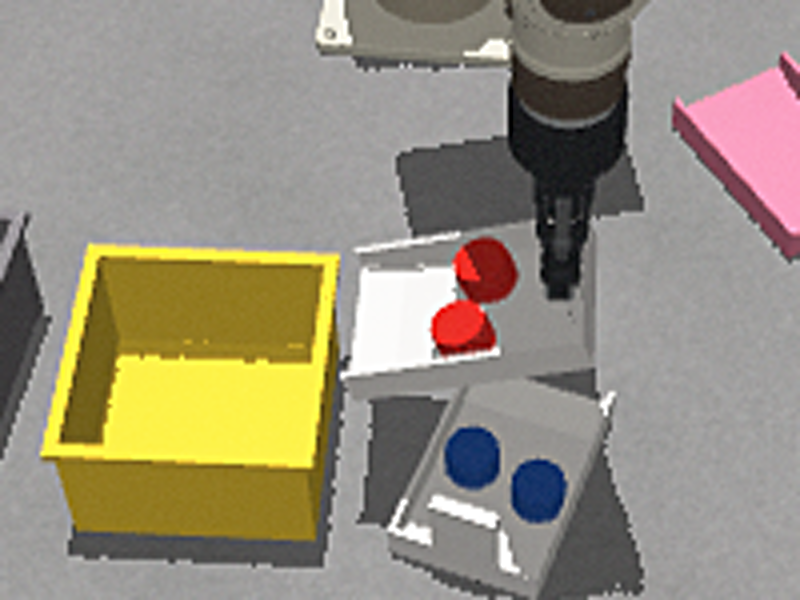

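The tilted tray holds at about 20° with both caps still mid-floor and is clear of the tub. Next I move it over the tub and lower the front edge inside.

Emit:
play_rows(
  motion=[
    {"fingers": 0.2,"translation": [0,-0.7,-0.5],"roll": 0},
    {"fingers": 0.2,"translation": [0,-1.9,-0.5],"roll": 0},
    {"fingers": 0.2,"translation": [-0.1,-3.4,-0.5],"roll": 0},
    {"fingers": 0.2,"translation": [-0.2,-5,-0.5],"roll": 0},
    {"fingers": 0.2,"translation": [-0.3,-6.7,-0.5],"roll": 0},
    {"fingers": 0.2,"translation": [-0.4,-8.4,-0.5],"roll": 0},
    {"fingers": 0.2,"translation": [-0.5,-10.1,-0.5],"roll": 0},
    {"fingers": 0.2,"translation": [-0.6,-11.8,-0.5],"roll": 0},
    {"fingers": 0.2,"translation": [-0.6,-13.5,-0.5],"roll": 0},
    {"fingers": 0.2,"translation": [-0.6,-15.2,-0.5],"roll": 0},
    {"fingers": 0.2,"translation": [-0.6,-16.9,-0.5],"roll": 0},
    {"fingers": 0.2,"translation": [-0.6,-18.1,-0.2],"roll": 0},
    {"fingers": 0.2,"translation": [-0.6,-18.8,0.5],"roll": 0},
    {"fingers": 0.2,"translation": [-0.6,-19.1,1.7],"roll": 0},
    {"fingers": 0.2,"translation": [-0.6,-19.2,3],"roll": 0},
    {"fingers": 0.2,"translation": [-0.6,-19.2,4.3],"roll": 0},
    {"fingers": 0.2,"translation": [-0.6,-19.2,5.2],"roll": 0},
    {"fingers": 0.2,"translation": [-0.6,-19.2,5.5],"roll": 0},
    {"fingers": 0.2,"translation": [-0.6,-19.2,5.5],"roll": 0},
  ],
)

```text
clock: 10.28
eef_pos: [0.5079, -0.0344, 0.1708]
tool_rot: [-0.029, 1.0, 0.0, -0.001]
ft_force: [-0.5, 0.1, -1.9]
grip_width: 0.0491
```

```bash
python3 - <<'E'
from h import *
o=bot.get_obs(); print(o['eef_pos'],o['ft_force'],o['ft_torque'])
s=shot('scene','sc5')
cv2.imwrite('pics/v5.png',cv2.resize(s['pixels'][140:290,130:330],(800,600),interpolation=2)[:,:,::-1])
E
```

```text
[ 0.50787495 -0.03438107  0.17080492] [-0.54781746  0.12024778 -1.90577926] [ 0.1230337   0.00517755 -0.04001805]
```

View pics/v5.png

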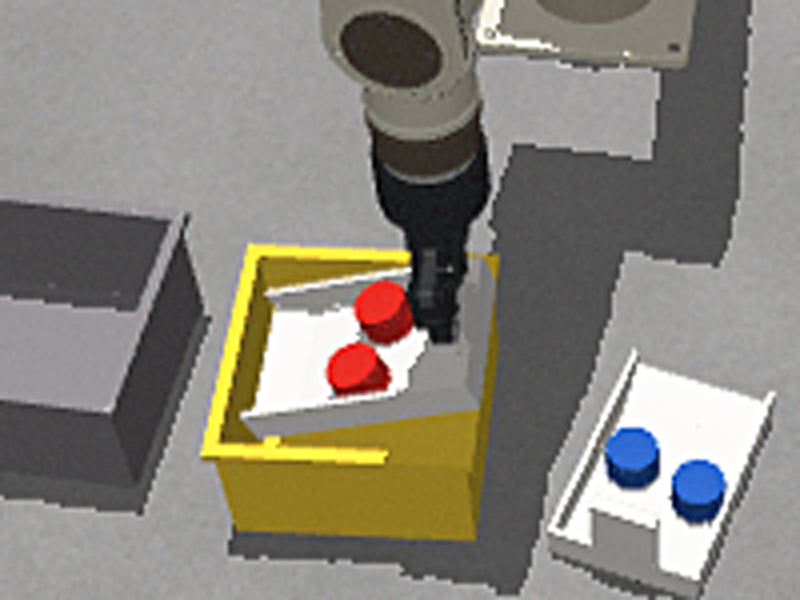

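The front edge is inside the tub, clear of the walls. Now I press it on the far (−y) wall along the pivot arc.

Emit:
play_rows(
  motion=[
    {"fingers": 0.2,"translation": [0,-0.6,0],"roll": 0},
    {"fingers": 0.2,"translation": [0,-1.2,0],"roll": 0},
    {"fingers": 0.2,"translation": [0,-1.6,-0.6],"roll": 0},
    {"fingers": 0.2,"translation": [0,-2.0,-1.2],"roll": 0},
    {"fingers": 0.2,"translation": [0,-2.4,-1.8],"roll": 0},
    {"fingers": 0.2,"translation": [0,-2.9,-2.4],"roll": 0},
    {"fingers": 0.2,"translation": [0,-3.5,-3.0],"roll": 0},
    {"fingers": 0.2,"translation": [0,-4.2,-3.8],"roll": 0},
    {"fingers": 0.2,"translation": [0,-5.0,-4.6],"roll": 0},
    {"fingers": 0.2,"translation": [0,-5.0,-4.6],"roll": 0},
  ],
)

```text
clock: 11.17
eef_pos: [0.5127, -0.0846, 0.2204]
tool_rot: [-0.029, 1.0, 0.001, 0.002]
ft_force: [-0.4, 6.6, 0.5]
grip_width: 0.0489
```

Emit:
play_rows(
  motion=[
    {"fingers": 0.2,"translation": [0,-0.7,-0.5],"roll": 0},
    {"fingers": 0.2,"translation": [0,-1.4,-1.0],"roll": 0},
    {"fingers": 0.2,"translation": [0,-2.1,-1.5],"roll": 0},
    {"fingers": 0.2,"translation": [0,-2.8,-2.0],"roll": 0},
    {"fingers": 0.2,"translation": [0,-3.5,-2.4],"roll": 0},
    {"fingers": 0.2,"translation": [0,-4.2,-2.7],"roll": 0},
    {"fingers": 0.2,"translation": [0,-5.0,-3.0],"roll": 0},
    {"fingers": 0.2,"translation": [0,-5.0,-3.0],"roll": 0},
  ],
)

```text
clock: 11.83
eef_pos: [0.5148, -0.1357, 0.2487]
tool_rot: [-0.029, 1.0, -0.0, 0.0]
ft_force: [0.3, 4.8, -2.0]
grip_width: 0.049
```

```bash
python3 - <<'E'
from h import *
o=bot.get_obs(); print(o['eef_pos'],o['ft_force'],o['ft_torque'])
s=shot('scene','sc6')
cv2.imwrite('pics/v6.png',cv2.resize(s['pixels'][140:290,130:330],(800,600),interpolation=2)[:,:,::-1])
E
```

```text
[ 0.51475428 -0.13568585  0.24869006] [ 0.3311659   4.77841101 -1.98606239] [1.35046618 0.041516   0.0121881 ]
```

View pics/v6.png

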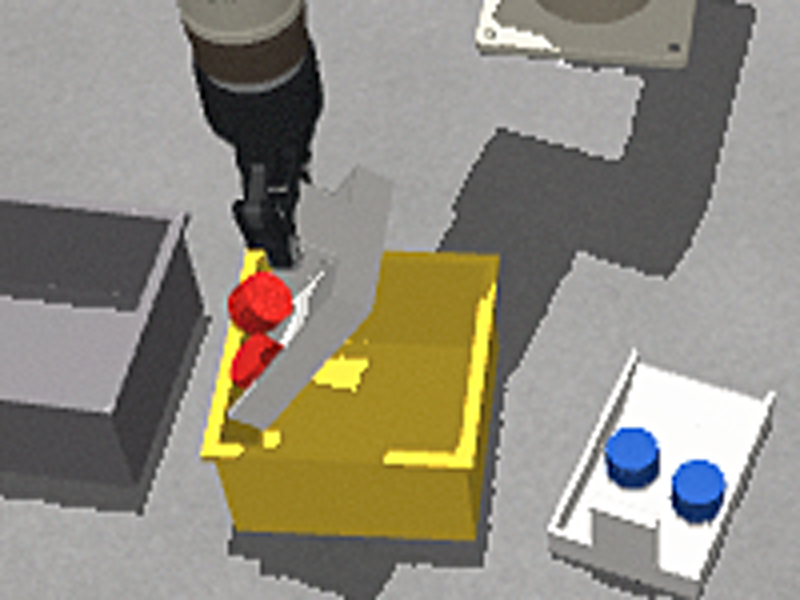

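The tray is tipped about 55–60°, and both caps are wedged between its floor and the far wall, inside the rim. Backing off lets them slide out.

Emit:
play_rows(
  motion=[
    {"fingers": 0.2,"translation": [0,0.8,0],"roll": 0},
    {"fingers": 0.2,"translation": [0,1.8,0],"roll": 0},
    {"fingers": 0.2,"translation": [0,2.8,0],"roll": 0},
    {"fingers": 0.2,"translation": [0,3.8,0],"roll": 0},
    {"fingers": 0.2,"translation": [0,4.8,0],"roll": 0},
    {"fingers": 0.2,"translation": [0,5.8,0],"roll": 0},
    {"fingers": 0.2,"translation": [0,6.3,0],"roll": 0},
    {"fingers": 0.2,"translation": [0,6.3,0],"roll": 0},
    {"fingers": 0.2,"translation": [0,6.3,0],"roll": 0},
    {"fingers": 0.2,"translation": [0,6.3,0],"roll": 0},
  ],
)

```text
clock: 12.72
eef_pos: [0.5111, -0.0716, 0.2482]
tool_rot: [-0.029, 1.0, -0.0, 0.0]
ft_force: [-0.6, 0.3, -1.2]
grip_width: 0.0493
```

```bash
python3 - <<'E'
from h import *
o=bot.get_obs(); print(o['eef_pos'],o['ft_force'],o['ft_torque'])
s=shot('scene','sc7')
cv2.imwrite('pics/v7.png',cv2.resize(s['pixels'][140:290,130:330],(800,600),interpolation=2)[:,:,::-1])
E
```

```text
[ 0.51108523 -0.0715727   0.24819563] [-0.579181    0.30179473 -1.17474952] [-0.01677912  0.02277737 -0.00686193]
```

View pics/v7.png

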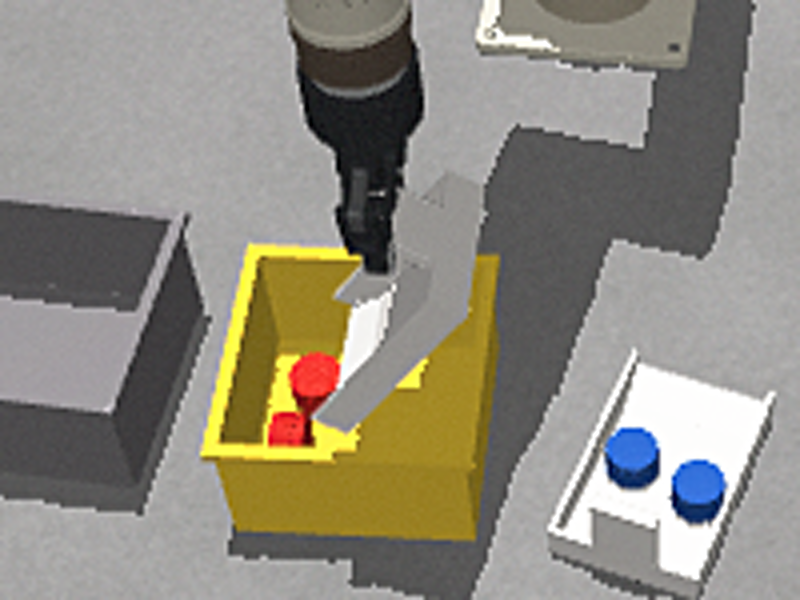

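Emit:
play_rows(
  motion=[
    {"fingers": 0.2,"translation": [0,0,-1.5],"roll": 0},
    {"fingers": 0.2,"translation": [0,0,-3.5],"roll": 0},
    {"fingers": 0.2,"translation": [0,0,-5.5],"roll": 0},
    {"fingers": 0.2,"translation": [0,0,-7.5],"roll": 0},
    {"fingers": 0.2,"translation": [0,0,-8],"roll": 0},
    {"fingers": 0.2,"translation": [0,0,-8],"roll": 0},
    {"fingers": 0.2,"translation": [0,0,-8],"roll": 0},
    {"fingers": 0.2,"translation": [0,0,-8],"roll": 0},
  ],
)

```text
clock: 13.43
eef_pos: [0.5104, -0.0716, 0.3265]
tool_rot: [-0.029, 1.0, 0.0, -0.001]
ft_force: [0.3, 0.6, -2.5]
grip_width: 0.0492
```

```bash
cat >> h.py <<'E'
def reds(c,n=''):
    hsv=cv2.cvtColor(c['pixels'],cv2.COLOR_RGB2HSV);H,S,V=[hsv[:,:,i].astype(int) for i in range(3)]
    k,l,s,ce=cv2.connectedComponentsWithStats((((H<6)|(H>174))&(S>170)&(V>70)).astype(np.uint8))
    for i in range(1,k):
        if s[i,4]>15: print(n,s[i,4],ce[i].round(1),'at z=.017:',ray(c,*ce[i],.017)[:2].round(3))
E
python3 - <<'E'
from h import *
o=bot.get_obs(); print(o['clock'],o['eef_pos'],o['ft_force'],o['ft_torque'])
reds(shot('scene','sc8'),'scene'); reds(shot('top','t8'),'top'); reds(np.load('pics/sc7.npz'),'sc7')
E
```

```text
13.4333 [ 0.51036969 -0.07155277  0.32652186] [ 0.26949614  0.57353496 -2.47864051] [-0.05203242 -0.00867931  0.00843469]
scene 222 [ 15.6 220.7] at z=.017: [ 0.496 -0.781]
scene 219 [206.3 239.9] at z=.017: [ 0.501 -0.158]
sc7 222 [ 15.6 220.7] at z=.017: [ 0.496 -0.781]
sc7 206 [205.8 239.2] at z=.017: [ 0.498 -0.16 ]
```

The red blobs stayed in the tub when the tray rose. Carrying the tray back.

Emit:
play_rows(
  motion=[
    {"fingers": 0.2,"translation": [0.1,0.7,0],"roll": 2},
    {"fingers": 0.2,"translation": [0.4,2,0],"roll": 5},
    {"fingers": 0.2,"translation": [0.8,4,0],"roll": 9},
    {"fingers": 0.2,"translation": [1.3,6,0],"roll": 13},
    {"fingers": 0.2,"translation": [1.8,8,0],"roll": 18},
    {"fingers": 0.2,"translation": [2.2,10,0],"roll": 23},
    {"fingers": 0.2,"translation": [2.6,12,0],"roll": 28},
    {"fingers": 0.2,"translation": [3.1,14,0],"roll": 33},
    {"fingers": 0.2,"translation": [3.5,16,0],"roll": 38},
    {"fingers": 0.2,"translation": [4,18,0],"roll": 43},
    {"fingers": 0.2,"translation": [4.4,20,0],"roll": 48},
    {"fingers": 0.2,"translation": [4.9,22,0],"roll": 53},
    {"fingers": 0.2,"translation": [5.3,24,0],"roll": 58},
    {"fingers": 0.2,"translation": [5.8,26,0],"roll": 63},
    {"fingers": 0.2,"translation": [6.2,28,0],"roll": 68},
    {"fingers": 0.2,"translation": [6.6,30,0],"roll": 73},
    {"fingers": 0.2,"translation": [7.1,32,0],"roll": 78},
    {"fingers": 0.2,"translation": [7.5,34,0],"roll": 83},
    {"fingers": 0.2,"translation": [7.8,35.5,0],"roll": 87},
    {"fingers": 0.2,"translation": [8,36.3,0],"roll": 90},
  ],
)

```text
clock: 15.2
eef_pos: [0.4089, 0.2878, 0.3269]
tool_rot: [0.686, 0.727, -0.001, -0.001]
ft_force: [0.1, 0.4, -0.8]
grip_width: 0.0493
```

```bash
python3 - <<'E'
from h import *
o=bot.get_obs(); print(o['clock'],o['eef_pos'],o['ft_force'],o['ft_torque'],delta([.389,.36,.175]))
E
```

```text
15.2 [0.40886443 0.28780756 0.3269392 ] [ 0.05362755  0.39441652 -0.78108051] [ 0.00949444  0.03324814 -0.01258615] (array([ 7.33, -1.54, 15.19]), 'tool x angle', np.float64(93.3))
```

Emit:
play_rows(
  motion=[
    {"fingers": 0.2,"translation": [1.2,-0.3,0],"roll": 1},
    {"fingers": 0.2,"translation": [2.8,-0.6,0.5],"roll": 2},
    {"fingers": 0.2,"translation": [4.5,-0.9,1.5],"roll": 3.3},
    {"fingers": 0.2,"translation": [6,-1.2,3],"roll": 3.3},
    {"fingers": 0.2,"translation": [7,-1.5,5],"roll": 3.3},
    {"fingers": 0.2,"translation": [7.3,-1.5,7],"roll": 3.3},
    {"fingers": 0.2,"translation": [7.3,-1.5,9],"roll": 3.3},
    {"fingers": 0.2,"translation": [7.3,-1.5,11],"roll": 3.3},
    {"fingers": 0.2,"translation": [7.3,-1.5,12.8],"roll": 3.3},
    {"fingers": 0.2,"translation": [7.3,-1.5,14],"roll": 3.3},
    {"fingers": 0.2,"translation": [7.3,-1.5,14],"roll": 3.3},
    {"fingers": 0.2,"translation": [7.3,-1.5,14],"roll": 3.3},
  ],
)

```text
clock: 16.2
eef_pos: [0.3898, 0.3576, 0.1869]
tool_rot: [0.707, 0.708, -0.002, -0.0]
ft_force: [0.6, -0.1, -1.1]
grip_width: 0.0488
```

```bash
python3 - <<'E'
from h import *
o=bot.get_obs(); print(o['clock'],o['eef_pos'],o['ft_force'],delta([.389,.36,.165]))
s=shot('scene','sc9');t=shot('top','t9');reds(s,'s');reds(t,'t')
A=cv2.resize(s['pixels'][120:270,320:470],(400,400),interpolation=2);B=cv2.resize(t['pixels'][100:220,300:420],(400,400),interpolation=2)
cv2.imwrite('pics/v9.png',np.hstack([A,B])[:,:,::-1])
# tray whites in scene: lowest-left extents
hsv=cv2.cvtColor(s['pixels'],cv2.COLOR_RGB2HSV);print(hsv.shape)
E
```

```text
16.2 [0.38977231 0.35761354 0.18691991] [ 0.59896245 -0.13938193 -1.11885907] (array([ 0.24, -0.07,  2.19]), 'tool x angle', np.float64(90.07))
s 221 [ 15.5 220.7] at z=.017: [ 0.496 -0.781]
s 233 [206.6 239.1] at z=.017: [ 0.498 -0.158]
t 115 [376.9 161.6] at z=.017: [ 0.543 -0.164]
t 169 [374.  183.6] at z=.017: [ 0.485 -0.155]
(420, 560, 3)
```

The top view shows both caps inside the yellow tub, at (0.54,−0.16) and (0.485,−0.155). Lowering until the lip touches.

Emit:
play_rows(
  motion=[
    {"fingers": 0.2,"translation": [0.2,0,0.7],"roll": 0},
    {"fingers": 0.2,"translation": [0.2,0,1.2],"roll": 0},
    {"fingers": 0.2,"translation": [0.2,0,1.6],"roll": 0},
    {"fingers": 0.2,"translation": [0.2,0,1.9],"roll": 0},
    {"fingers": 0.2,"translation": [0.2,0,2.2],"roll": 0},
    {"fingers": 0.2,"translation": [0.2,0,2.2],"roll": 0},
  ],
)

```text
clock: 16.8
eef_pos: [0.3902, 0.3599, 0.1653]
tool_rot: [0.707, 0.708, -0.001, -0.0]
ft_force: [-0.7, -1.1, -1.4]
grip_width: 0.0496
```

Emit:
play_rows(
  motion=[
    {"fingers": 0.2,"translation": [0,0,0.3],"roll": 0},
    {"fingers": 0.2,"translation": [0,0,0.6],"roll": 0},
    {"fingers": 0.2,"translation": [0,0,0.6],"roll": 0},
  ],
)

```text
clock: 17.05
eef_pos: [0.3925, 0.3603, 0.1633]
tool_rot: [0.707, 0.707, 0.003, 0.001]
ft_force: [0.5, -4.7, 13.3]
grip_width: 0.0493
```

Emit:
play_rows(
  motion=[
    {"fingers": 0.2,"translation": [0,0.7,0.2],"roll": 0},
    {"fingers": 0.2,"translation": [0,1.4,0.5],"roll": 0},
    {"fingers": 0.2,"translation": [0,2.1,0.75],"roll": 0},
    {"fingers": 0.2,"translation": [0,2.85,1.05],"roll": 0},
    {"fingers": 0.2,"translation": [0,3.5,1.4],"roll": 0},
    {"fingers": 0.2,"translation": [0,4.2,1.8],"roll": 0},
    {"fingers": 0.2,"translation": [0,4.8,2.2],"roll": 0},
    {"fingers": 0.2,"translation": [0,5.5,2.6],"roll": 0},
    {"fingers": 0.2,"translation": [0,5.5,2.6],"roll": 0},
  ],
)

```text
clock: 17.8
eef_pos: [0.4503, 0.361, 0.1374]
tool_rot: [0.707, 0.707, 0.004, 0.002]
ft_force: [4.7, -2.8, 12.0]
grip_width: 0.049
```

Emit:
play_rows(
  motion=[
    {"fingers": 0.2,"translation": [0,0.6,0.5],"roll": 0},
    {"fingers": 0.2,"translation": [0,1.2,1.0],"roll": 0},
    {"fingers": 0.2,"translation": [0,1.8,1.5],"roll": 0},
    {"fingers": 0.2,"translation": [0,2.3,2.0],"roll": 0},
    {"fingers": 0.2,"translation": [0,2.8,2.6],"roll": 0},
    {"fingers": 0.2,"translation": [0,3.3,3.2],"roll": 0},
    {"fingers": 0.2,"translation": [0,3.8,3.8],"roll": 0},
    {"fingers": 0.2,"translation": [0,4.25,4.3],"roll": 0},
    {"fingers": 0.2,"translation": [0,4.25,4.3],"roll": 0},
  ],
)

```text
clock: 18.55
eef_pos: [0.4922, 0.3617, 0.0933]
tool_rot: [0.707, 0.707, 0.004, 0.001]
ft_force: [3.9, -0.1, 4.9]
grip_width: 0.0489
```

Emit:
play_rows(
  motion=[
    {"fingers": 0.2,"translation": [0,0.4,0.5],"roll": 0},
    {"fingers": 0.2,"translation": [0,0.8,1.0],"roll": 0},
    {"fingers": 0.2,"translation": [0,1.2,1.5],"roll": 0},
    {"fingers": 0.2,"translation": [0,1.5,2.0],"roll": 0},
    {"fingers": 0.2,"translation": [0,1.8,2.5],"roll": 0},
    {"fingers": 0.2,"translation": [0,2.1,3.0],"roll": 0},
    {"fingers": 0.2,"translation": [0,2.4,3.4],"roll": 0},
    {"fingers": 0.2,"translation": [0,2.4,3.6],"roll": 0},
    {"fingers": 0.2,"translation": [0,2.4,3.6],"roll": 0},
  ],
)

```text
clock: 19.3
eef_pos: [0.5119, 0.3601, 0.0551]
tool_rot: [0.707, 0.708, -0.0, 0.0]
ft_force: [1.8, -0.7, 5.9]
grip_width: 0.0495
```

Emit:
play_rows(
  motion=[
    {"fingers": 0.2,"translation": [0,0,0.2],"roll": 0},
    {"fingers": 0.2,"translation": [0,0,0.2],"roll": 0},
    {"fingers": -1,"translation": [0,0,0.1],"roll": 0},
    {"fingers": -1,"translation": [0,0,0],"roll": 0},
    {"fingers": -1,"translation": [0,0,0],"roll": 0},
    {"fingers": -1,"translation": [0,0,0],"roll": 0},
    {"fingers": -1,"translation": [0,0,0],"roll": 0},
    {"fingers": -1,"translation": [0,0,0],"roll": 0},
  ],
)

```text
clock: 19.97
eef_pos: [0.5117, 0.3602, 0.0544]
tool_rot: [0.707, 0.708, -0.001, -0.0]
ft_force: [-0.3, -0.1, -1.1]
grip_width: 0.0859
```

Emit:
play_rows(
  motion=[
    {"fingers": -1,"translation": [0,0,-1],"roll": 0},
    {"fingers": -1,"translation": [0,0,-3],"roll": 0},
    {"fingers": -1,"translation": [0,0,-6],"roll": 0},
    {"fingers": -1,"translation": [0,0,-9],"roll": 0},
    {"fingers": -1,"translation": [0,0,-12],"roll": 0},
    {"fingers": -1,"translation": [-3,1,-16],"roll": 0},
    {"fingers": -1,"translation": [-7,1,-18],"roll": 0},
    {"fingers": -1,"translation": [-11,1,-18],"roll": 0},
    {"fingers": -1,"translation": [-14,1,-18],"roll": 0},
    {"fingers": -1,"translation": [-17,1,-18],"roll": 0},
    {"fingers": -1,"translation": [-20,1,-18],"roll": 0},
    {"fingers": -1,"translation": [-20,1,-18],"roll": 0},
    {"fingers": -1,"translation": [-20,1,-18],"roll": 0},
  ],
)

```text
clock: 21.05
eef_pos: [0.5225, 0.1589, 0.2362]
tool_rot: [0.708, 0.706, 0.001, 0.0]
ft_force: [0.1, -0.8, 0.2]
grip_width: 0.0854
```

```bash
python3 - <<'E'
from h import *
o=bot.get_obs(); print(o['clock'],o['eef_pos'],o['ft_force'],o['grip_width'])
s=shot('scene','sc10');t=shot('top','t10');reds(s,'s');reds(t,'t')
cv2.imwrite('pics/v10.png',cv2.resize(np.hstack([s['pixels'][120:300,150:470],t['pixels'][110:290,110:430]]),(800,225),interpolation=cv2.INTER_AREA)[:,:,::-1])
A=cv2.resize(s['pixels'][130:290,170:440],(800,300),interpolation=2);B=cv2.resize(t['pixels'][110:270,130:430],(800,300),interpolation=2)
cv2.imwrite('pics/v10.png',np.vstack([A,B])[:,:,::-1])
E
```

```text
21.05 [0.522474   0.15893985 0.23623231] [ 0.07163211 -0.83995927  0.18262295] 0.08544777601433413
s 222 [ 15.6 220.7] at z=.017: [ 0.496 -0.781]
s 235 [206.5 239.1] at z=.017: [ 0.498 -0.158]
t 112 [377.1 161.7] at z=.017: [ 0.543 -0.165]
t 168 [373.9 183.6] at z=.017: [ 0.486 -0.155]
```

View pics/v10.png

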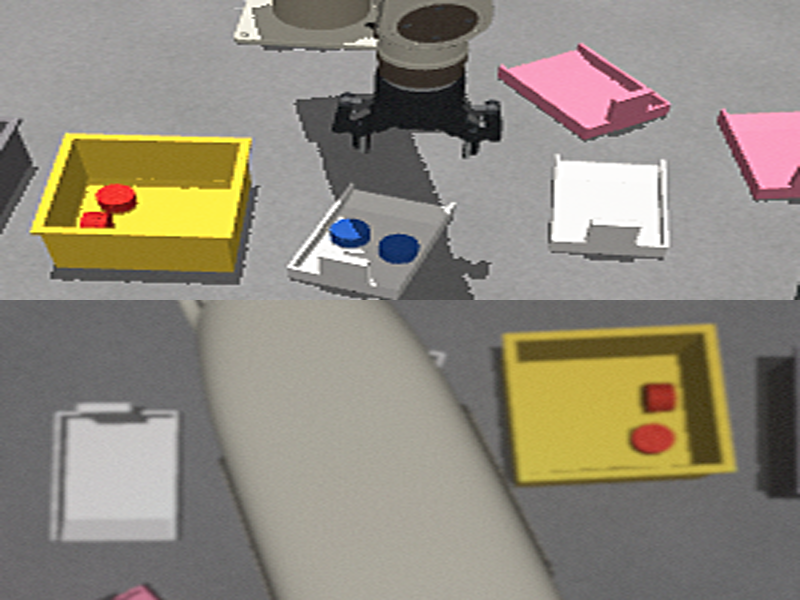

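The final picture shows both caps on the floor of the yellow tub, one upright and one on its side. The empty tray stands level and clear, and the gripper is open and free.

```bash
python3 -c "
from workcell import bot
print(bot.job_done())"
```

```text
the job is handed in; nothing more can be done
None
```

The job is done and handed in at about 21 s of the 69 s allowed. Both red caps are in the yellow tub, and the empty white tray is back on the bench.

**How it was tipped:** The tool can only roll about its own vertical axis, so I gripped the tab across its 50 mm width. I pivoted the tray lip-down in the pads by pressing its front edge on the yellow tub's walls: first about 20° against the outside, then about 60° against the inside. Backing off let the caps slide out into the tub.

**Setting down:** I levelled the tray by rolling it about its lip on the bench. It then stood about 2 cm from where it started, further from the nearest pink tray.

**Last checks:**
- **Caps:** the top view showed both caps on the tub floor, and their positions did not change between checks.
- **Tray:** it was empty and looked level in both views. At release the tool stood at the same height as at the grasp, 0.0544 m.
- **Robot:** the gripper was open and touching nothing. The highest wrist force I saw, read at the end of each move, was about 14 N.
- **Other things:** the blue-cap tray and the tubs were where they had been; the grey tub and pink trays were only partly in the last picture.

No check failed. The tilt angles are estimated from tool positions and pictures, not measured directly.

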